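Put the tile drills back in the covered stand

ROBOT

A 7-joint arm with a two-finger parallel gripper is mounted at the origin on a cart in front of the work surface, level with it; the furniture and walls round the work are solid. World frame = base frame: x ahead of the robot, y to its left, z up, the work surface at z = 0. Lengths are in m, angles in rad, forces in N, time in s.
With the tool pointing down it reaches from about 0.425 to 0.925 m from the base axis. Payload 6.8 kg.
Tool frame: the origin (TCP) lies midway between the tips of the shut fingers; the grasp point (between the pads) lies bot.hold_point_z behind it (bot.hold_point_z is the distance from the TCP to the grasp point, in m); z points along the fingers, y is the line along which they close (so a half turn about z gives the same grasp; the last joint's range is limited). The gripper opens to 85 mm and grips with 20 to 120 N. Pads are 22 mm wide; open, the fingers measure 114 mm over their backs; the gripper's body (76 mm by 85 mm) begins 54 mm behind the grasp point. The pads swing forward as they close: fully open they stand 13 mm farther back than shut.
Start: joints at [1.241, 0.477, 0.022, 1.555, -0.011, 1.109, -0.083], TCP at [0.148, -0.658, 0.231] pointing down, gripper open.
Joint ranges: [-2.96, 2.96], [-0.34, 2.1], [-1.41, 1.46], [0.24, 2.44], [-1.37, 4.51], [0.17, 1.92], [-2.96, 2.96]. Speed limits (rad/s): [2.39, 2.39, 3.14, 3.14, 3.14, 3.14, 3.14].

INTERFACE

Orientations are given as a unit quaternion [w, x, y, z].
In Python, from plant import bot gives the robot as it stands.
- The arm moves only by the tool send_rows, never from a script. Its argument "moves" is a list of rows, each a list of 3 entries, a list of its own where there are three numbers: the shift along the tool's x, y, z scaled (see below), then the turn, a rotation vector about the tool's x, y, z scaled (see below), then the opening, from 0 (shut) to 1 (fully open). In form: [[[tx, ty, tz], [wx, wy, wz], grip], ...]. A call has 1 to 10 rows; each row shifts and turns the commanded pose from where the row before left it, along the tool's axes as they then stand; what a row does not reach is not made up. The controller multiplies each number of a shift by 40 mm and each number of a turn by 5 degrees. A row lasts 1/10 s, in which the tool goes at most 50 mm and 8.59 degrees, less where a joint would pass 70% of its speed; a pose out of reach is approached as far as the arm can. A call with a number of a shift or a turn outside -1 to 1 is refused whole. A call with a gripper value outside its range is refused whole. The fingers move at their own pace and stop on an object; the grip force is fixed at half the most. Time passes only in rows, so rows that do not move let the fingers close. It gives the time, the measured TCP pose, the force, the opening and the grip force at its end, in the units of the state.
- bot.observe(): the state, without advancing time (a new reading comes with each control period).
- bot.get_image(name): name is "side" or "top"; returns (picture, depth): 384x512x3 uint8, red, green, blue; 384x512 float32, m along the optical axis (not along the pixel's ray), 0 where there is no reading.
- bot.camera_params(name): a dict with "fx", "fy", "cx", "cy" (pixels), "world_from_camera" (4x4, takes a point from camera to world coordinates). Camera axes: x right, y up, looking along -z (the intrinsics and any distortion apply to the point x, -y, -z); pixel columns grow to the right and rows downward; lengths in m; the calibration is good to about 2 mm. A picture is of the moment at which its call begins. camera_params takes no time and is no camera call.
- bot.close_job(): hands the job in; it is judged then, once.
Trained networks look in the newest picture that a camera, given by its name, has taken for a name from the list of things; names that differ only in an ending like _2 or _b are one class to them, and where a whole thing is asked for, a point or a joint stands for the part that bears it (a point fixed in the world has none). Each returns a list of dicts, best first, with "p" (0 to 1); they miss things now and then, are a little off and sometimes report something else, mostly with a low value. They report only what shows in the picture. A call takes as long as a camera call.
- bot.find_in(camera, query): "box" ([left, top, right, bottom] in pixels, round what is visible of it).
The state is a dict: "clock": time; "qpos": joint angles; "qd": joint speeds; "effort": joint torques, N m; "ee_pos": TCP position; "ee_rot": TCP orientation; "contact_force": force on the tool from outside, world axes, zero at the start; "ft_torque": the same for the moment, N m; "gripper_width": finger opening in m; "grip_force": force on a finger pad.
Only numpy, scipy, OpenCV 4.12 (cv2) and the standard library are available. Lean on these libraries where they do the work, as an engineer would, in place of code of your own. Each camera call takes 0.05 s, during which the arm holds its last target. There are 200 camera calls.

TASK

Take the two tile drills out of the slanted wooden bench block and stand each one, shank down and fully home, in the socket of its own size in the grey drill stand. Then fold the stand's cover fully shut over them, leaving everything else on the bench where it is.

Things in the scene. Friction and masses are not known exactly. Their poses are not given: they have to be found in the camera images.
- drill_mid: tile drill, 10 mm thick, 115 mm long, about 60 g: bright plain shank (lower 50 mm), dark spiral flutes, spear point on the last 12 mm. Origin at the centre of the shank's end, z axis from shank to point. Starts shank down in either bore of the slanted block, leaning 30 to 35 degrees, point to the left (+y), some 60 mm of it standing out. The thinner; belongs in the middle socket
- drill_large: tile drill, 14 mm thick, 115 mm long, about 110 g: bright plain shank (lower 50 mm), dark spiral flutes, spear point on the last 12 mm. Origin at the centre of the shank's end, z axis from shank to point. Starts shank down in either bore of the slanted block, leaning 30 to 35 degrees, point to the left (+y), some 60 mm of it standing out. The thicker; belongs in the right-hand socket
- bench_block: wooden block, 104 (x) x 116 (y) x 85 mm high, origin under its centre, yawed so that its -x side faces left. Its slab leans 30 degrees towards its -x; two 16 mm bores (at y = +25 and -25 mm) run along the lean, 55 mm deep, floors at x = +19, z = 26, mouths at x = -8, z = 73 mm. A drill must be drawn 55 mm along its own axis to come out
- drill_stand: fixed grey stand, origin under its centre, x away from the robot. Base 84 (x) x 140 (y) x 50 mm high; three sockets at x = -12: y = +48 (filled by a fixed 7 mm drill), 0 and -48 mm. Back panel 127 mm high at x = +42 to +46 mm, with 26 mm deep side brackets before it at both ends; front and sides open. A drill fully home ends at z = 121 mm
- socket_mid (a point): centre of the mouth of the middle socket of the drill stand, on the base's top face (50 mm above the bench); axes those of the stand. The round hole is 12 mm wide with a chamfered mouth, 44 mm deep with a closed floor
- socket_large (a point): centre of the mouth of the right-hand (-y) socket of the drill stand, on the base's top face (50 mm above the bench); axes those of the stand. The round hole is 16 mm wide with a chamfered mouth, 44 mm deep with a closed floor
- cover (a joint): angle of the stand's cover, rad: 0 shut (level over the drills), 1.75 to 2.0 at the start (up and leaning back, away from the robot), limit 2.1. Stiff hinge: it stays where it is left; about 2 N at its edge moves it. Shut, it clears the points of seated drills by 6 mm; it cannot shut over a drill that is not home
- cover_hinge (a point): middle of the cover's hinge line, at the top of the back panel, 127 mm above the bench and 46 mm behind (+x of) the stand's origin; the line runs along the stand's y
- cover_edge (a point): middle of the cover's free edge, 104 mm from the hinge. The cover is a flat aluminium flap 104 x 140 x 2.5 mm with a 12 mm lip along this edge, turned towards the drills; z axis out of its outer face (up when shut)
- mug: bystander: white mug with a handle, 92 mm wide, 95 mm high, origin near the centre of its underside; leave it alone
- masking_tape: bystander: roll of masking tape lying flat, 96 mm across, 25 mm high, origin at the centre of its underside; leave it alone
- pencil: bystander: white pencil lying on the bench, 8 mm thick, about 170 mm long, origin at its middle; leave it alone

How it is judged:
On the way, in this order (a step that is already met when the one before it is completed fails the run):
1. one of the two drills stands fully home in its own socket (((horizontal distance between drill_mid and socket_mid below 0.004 m and z of drill_mid in the frame of socket_mid below -0.039 m and angle between drill_mid's own z axis and vertical below 0.12 rad) or (horizontal distance between drill_large and socket_large below 0.004 m and z of drill_large in the frame of socket_large below -0.039 m and angle between drill_large's own z axis and vertical below 0.12 rad))), for 0.2 s.
2. both drills stand fully home in their own sockets, the cover still up (horizontal distance between drill_mid and socket_mid below 0.004 m and z of drill_mid in the frame of socket_mid below -0.039 m and angle between each of drill_mid, drill_large's own z axis and vertical below 0.12 rad and horizontal distance between drill_large and socket_large below 0.004 m and z of drill_large in the frame of socket_large below -0.039 m and value of joint cover above 0.3 rad), for 0.2 s.
3. the cover is shut over them (value of joint cover below 0.06 rad), for 0.2 s.
At the end, for the whole second after the job is handed in: The 10 mm drill stands in the middle socket and the 14 mm drill in the right-hand socket, each shank down with its shank end within 4 mm (level) of the socket's axis, at least 39 mm of the 44 mm down it and the drill within 0.12 rad of upright, at rest; the cover is shut to within 0.06 rad (horizontal distance between drill_mid and socket_mid below 0.004 m and z of drill_mid in the frame of socket_mid below -0.039 m and angle between each of drill_mid, drill_large's own z axis and vertical below 0.12 rad and horizontal distance between drill_large and socket_large below 0.004 m and z of drill_large in the frame of socket_large below -0.039 m and value of joint cover below 0.06 rad and linear speed of each of drill_mid, drill_large below 0.02 m/s); the robot touches nothing.
It fails at once if the mug is moved more than 30 mm (distance of mug from where it was at the start of the episode above 0.03 m).
It fails at once if the masking tape is moved more than 30 mm (distance of masking_tape from where it was at the start of the episode above 0.03 m).
It fails at once if the pencil is moved more than 30 mm (distance of pencil from where it was at the start of the episode above 0.03 m).
It also fails if it takes over 70 s, if anything falls off the work surface, if the arm or the gripper's body presses on something with over 40 N, if the wrist force passes 120 N, or if a joint passes its speed limit or range.

## Working session

There is one attempt and no reset: what is moved stays moved. The work goes in short steps, Python scripts to look and compute and a tool call to move; the robot and the scene stay as the last step left them, time stands still between calls to the robot, and variables do not carry over. Pictures are saved under pics/ and viewed, at most 10 in all, crops included, and the job is handed in when it is done.

Besides the shell and the picture viewer there is one more tool, called after "Call:" by a JSON object that holds its "api" and its "payload". send_rows: Moves the arm, as the interface text tells. Shifts and turns lie within -1 to 1; 1 stands for 40 mm of shift or 5 degrees of turn. Its arguments: {"type":"object","properties":{"moves":{"type":"array","items":{"type":"array"}}},"required":["moves"]}

```bash
ls; mkdir -p pics; cat > h.py <<'E'
import numpy as np,cv2
from scipy.spatial.transform import Rotation as R
from plant import bot
def snap(n,f=None):
    im,d=bot.get_image(n)
    if f: cv2.imwrite('pics/'+f,im[:,:,::-1])
    np.savez(f'/tmp/{n}.npz',im=im,d=d); return im,d
def cloud(n,d):
    p=bot.camera_params(n);v,u=np.mgrid[:d.shape[0],:d.shape[1]]
    X=np.stack([(u-p['cx'])/p['fx']*d,-(v-p['cy'])/p['fy']*d,-d],-1)
    T=np.array(p['world_from_camera']);W=X@T[:3,:3].T+T[:3,3];W[d==0]=np.nan;return W
E
python3 - <<'E'
from h import *
o=bot.observe();print(o,bot.hold_point_z)
for n in('side','top'):
    im,d=snap(n,n+'0.png');p=bot.camera_params(n);print(n,p)
    for q in('drill_mid','drill_large','bench_block','drill_stand','cover','mug','masking_tape','pencil'):
        print(q,[(np.round(r['box']),round(r['p'],2)) for r in bot.find_in(n,q)[:2]])
E
```

```text
pics
{'clock': 0.0, 'qpos': array([ 1.24090374,  0.47781187,  0.02233869,  1.55642476, -0.01153125,
        1.10931723, -0.08310641]), 'qd': array([ 3.92497857e-04, -1.43005136e-03, -5.27433119e-04, -2.20779987e-04,
       -1.26149949e-03, -3.72055320e-04, -5.66189882e-05]), 'effort': array([-7.22855602e-04, -5.96454406e+01,  1.60778582e+00, -2.81197000e+01,
        1.24153990e-02,  9.40399943e-03, -2.56235012e-06]), 'ee_pos': array([ 0.14835245, -0.65789526,  0.23032907]), 'ee_rot': array([-9.03538640e-04,  9.93856752e-01,  1.10670303e-01, -1.55069704e-04]), 'contact_force': array([ 0.73983224,  0.79105317, -0.88124736]), 'ft_torque': array([ 0.01307128, -0.05721822, -0.00126917]), 'grip_force': 0.0, 'gripper_width': 0.08527550883395976} 0.0187
side {'fx': 363.14446486675234, 'fy': 363.14446486675234, 'cx': 255.18246659357672, 'cy': 190.07918733912214, 'world_from_camera': array([[-0.07334981, -0.43324298,  0.89828744,  1.38184169],
       [ 0.99723559, -0.04258557,  0.06089047, -0.00411934],
       [ 0.01187371,  0.90027051,  0.43516896,  0.50306117],
       [ 0.        ,  0.      
[... 454 characters left out ...]
5845834, 'cx': 258.03977842055946, 'cy': 195.4661863556349, 'world_from_camera': array([[-0.10812597,  0.96843574, -0.22459071,  0.2666627 ],
       [-0.99413255, -0.10463933,  0.02740574, -0.04166651],
       [ 0.00303968,  0.2262362 ,  0.97406773,  1.24607991],
       [ 0.        ,  0.        ,  0.        ,  1.        ]])}
drill_mid [(array([264., 204., 276., 208.]), 0.75), (array([254., 187., 269., 191.]), 0.41)]
drill_large []
bench_block [(array([250., 179., 294., 225.]), 0.84)]
drill_stand [(array([313., 162., 375., 228.]), 0.77)]
cover [(array([318., 162., 378., 192.]), 0.9)]
mug [(array([182., 235., 219., 280.]), 0.87)]
masking_tape [(array([125., 222., 160., 254.]), 0.72)]
pencil []
```

```bash
python3 - <<'E'
from h import *
a=cv2.imread('pics/top0.png')[130:300,110:400];cv2.imwrite('pics/t1.png',cv2.resize(a,None,fx=2.7,fy=2.7,interpolation=3))
a=cv2.imread('pics/side0.png')[120:280,110:345];cv2.imwrite('pics/s1.png',cv2.resize(a,None,fx=3.4,fy=3.4,interpolation=3))
E
```

```text
(no output)
```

View pics/t1.png

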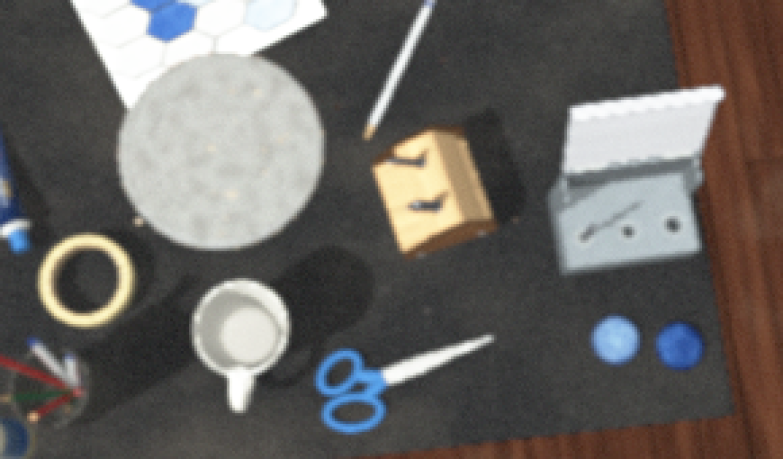

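View pics/s1.png

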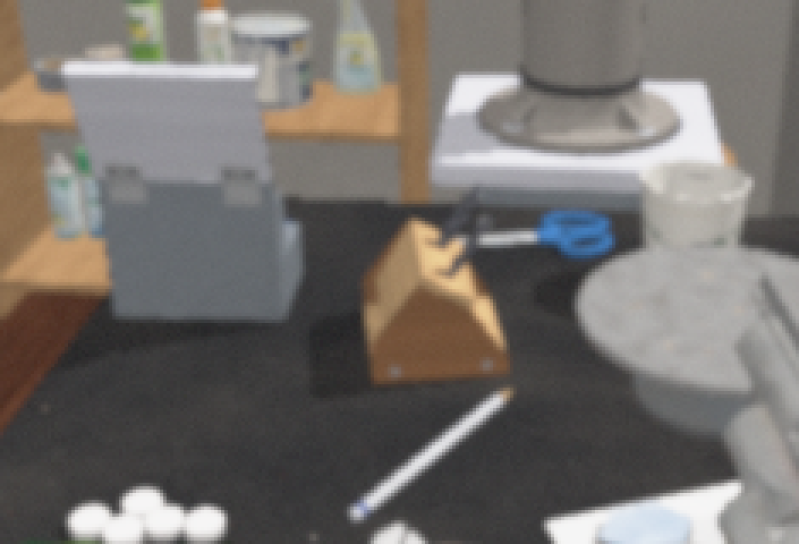

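```bash
python3 - <<'E'
from h import *
for n,bx in(('top',{'block':(245,174,300,230),'stand':(308,157,382,235),'disc':(150,145,235,225)}),('side',{'block':(216,170,265,238),'stand':(125,135,202,216),'mid':(300,190,345,250)})):
    d=np.load(f'/tmp/{n}.npz')['d'];W=cloud(n,d)
    for k,(l,t,r,b) in bx.items():
        P=W[t:b,l:r].reshape(-1,3);P=P[np.isfinite(P[:,0])];print(n,k,P.shape)
        H=P[P[:,2]>.012]
        if len(H):print(' >12mm: min',H.min(0).round(3),'max',H.max(0).round(3), 'hist',np.histogram(H[:,2],np.arange(0,.26,.01))[0])
    f=W[200:330] if n=='top' else W[220:270,150:220]
    z=f[...,2].ravel();z=z[np.abs(z)<.01];print('table',np.median(z),z.std())
W=cloud('top',np.load('/tmp/top.npz')['d'])
q=W[204:209,262:278];print(np.round(q[::1,::2,2]*1000)); q=W[186:192,252:272];print(np.round(q[:,::2,2]*1000))
E
```

```text
top block (3063, 3)
 >12mm: min [ 0.462 -0.174  0.012] max [ 0.619 -0.049  0.126] hist [  0 148  39  76  91 105 236 299 179  14  17  17  11   0   0   0   0   0
   0   0   0   0   0   0   0]
top stand (5744, 3)
 >12mm: min [ 0.427 -0.38   0.012] max [ 0.557 -0.235  0.233] hist [  0  32  52  45 537 877  50  45  55  52  68  49 100 137 102 116 115 118
 119 132 117   6 225  28   0]
top disc (6773, 3)
 >12mm: min [0.483 0.002 0.012] max [0.743 0.243 0.083] hist [   0  172   21    0    0    0   98 4211   36    0    0    0    0    0
    0    0    0    0    0    0    0    0    0    0    0]
table 0.0011104424430712356 0.0029230688714559916
side block (3320, 3)
 >12mm: min [ 0.466 -0.172  0.012] max [ 0.599 -0.05   0.119] hist [  0 116 154 166 152 144 194 205  57  32  35  31   0   0   0   0   0   0
   0   0   0   0   0   0   0]
side stand (6203, 3)
 >12mm: min [ 0.429 -0.375  0.012] max [ 0.56  -0.233  0.227] hist [  0 142 179 183 203 165 181 180 177 187 177 185 139 160 169 169 163 178
 180 190 185 199 204   0   0]
side mid (2690, 3)
 >12mm: min [0.406 0.05  0.012] max [0.994 0.172 0.26 ] hist [   0   81    1    9   35   32  151 1226    0    0    0    0    0    0
    0    0    0    5    8  124    2    0    0  232  186]
table -0.0024442716419708077 0.0014339118603185522
[[ 11. 110. 106.  94.  78.  78.  80.  80.]
 [120. 124. 110. 103.  88.  79.  72.  78.]
 [122. 121. 108. 101.  87.  79.  73.  84.]
 [124. 118. 111.  99.  86.  81.  70.  84.]
 [  9. 101.  66.  96.  72.  68.  79.  74.]]
[[ 36.  41.  50.  65.  68.  70.  71.  74.  82.  82.]
 [ 30.  39.  34.  66.  65.  69.  73.  67.  75.  80.]
 [ 31.  34.  23. 104.  67.  69.  66.  62.  50.  82.]
 [ 30. 121. 119. 109. 104.  91.  79.  75.  69.  83.]
 [ 12. 114. 116. 109.  97.  94.  86.  72.  65.  83.]
 [  6.  12.  11. 110.  65.  68.  81.  69.  76.  81.]]
```

```bash
cat > fit.py <<'E'
from h import *
from scipy.optimize import least_squares
C={}
for n in('top','side'):
    D=np.stack([bot.get_image(n)[1] for _ in range(6)]);D[D==0]=np.nan
    d=np.nanmedian(D,0);C[n]=cloud(n,np.nan_to_num(d)).reshape(-1,3)
np.savez('/tmp/c.npz',**C)
def sel(P,lo,hi): return P[np.all((P>lo)&(P<hi),1)]
def box(Q,lo,hi):
    c=(np.array(lo)+hi)/2;h=(np.array(hi)-lo)/2;q=abs(Q-c)-h
    return np.linalg.norm(np.maximum(q,0),axis=1)+np.minimum(q.max(1),0)
def loc(P,x,y,a):
    c,s=np.cos(a),np.sin(a);d=P-[x,y,0];return np.c_[c*d[:,0]+s*d[:,1],-s*d[:,0]+c*d[:,1],d[:,2]]
def stand(p,S,full=False):
    out=[]
    for i,P in enumerate(S):
        Q=loc(P,p[0],p[1],p[2]);Q[:,2]-=p[4+i]
        sd=np.minimum(box(Q,[-.042,-.07,0],[.042,.07,.05]),box(Q,[.042,-.07,0],[.046,.07,.127]))
        t=p[3];r=Q-[.046,0,.127];u=-np.cos(t)*r[:,0]+np.sin(t)*r[:,2];w=np.sin(t)*r[:,0]+np.cos(t)*r[:,2]
        sd=np.minimum(sd,box(np.c_[u,r[:,1],w],[0,-.07,-.0025],[.104,.07,0]))
        out.append(sd)
    return np.concatenate(out)
for names in(('top','side'),('top',),('side',)):
    S=[sel(C[n],[.41,-.41,.006],[.59,-.21,.25]) for n in names]
    f=least_squares(stand,[.487,-.305,.1,1.85]+[0]*len(S),args=(S,),loss='soft_l1',f_scale=.002)
    print('stand',names,f.x.round(4),'med',np.median(abs(f.fun)).round(4))
# block top plane
A=np.concatenate([C[n] for n in C]);B=sel(A,[.45,-.19,.05],[.63,-.04,.088])
rng=np.random.default_rng(0);best=0
for _ in range(600):
    a=B[rng.choice(len(B),3,0)];n=np.cross(a[1]-a[0],a[2]-a[0]);n/=np.linalg.norm(n)+1e-12;n*=np.sign(n[2])
    if not .8<n[2]<.92: continue
    k=(abs((B-a[0])@n)<.002);
    if k.sum()>best: best=k.sum();K=k
c=B[K].mean(0);n=np.linalg.svd(B[K]-c)[2][2];n*=np.sign(n[2])
print('face n',n.round(3),'lean',np.degrees(np.arccos(n[2])).round(1),'dir',np.degrees(np.arctan2(n[1],n[0])).round(1),'c',c.round(4),best)
h=(A-c)@n
T=sel(A[(h>.007)],[.45,-.19,.07],[.63,-.02,.14])
# lateral coordinate along face-horizontal
e=np.cross([0,0,1],n);e/=np.linalg.norm(e);l=(T-c)@e
from scipy.cluster.vq import kmeans2
m,lab=kmeans2(l,np.array([-.025,.025]));print('lat',m.round(4),'e',e.round(3),np.bincount(lab))
for k in(0,1):
    for names in(('top','side'),('top',),('side',)):
        def pts(q):
            P=C[q];hh=(P-c)@n;P=P[hh>.007];P=sel(P,[.45,-.19,.07],[.63,-.02,.14]);return P[abs((P-c)@e-m[k])<.015]
        P=np.concatenate([pts(q) for q in names])
        for r in((.005,.007) if len(names)==2 else (.006,)):
            # axis: point at h=0.03 above face; params (lateral,foreaft), dir tilt
            g=np.cross(n,e);p0=c+n*.03+e*m[k]+g*((P-c)@g).mean()
            def res(p):
                d=n+p[2]*e+p[3]*g;d/=np.linalg.norm(d);o=p0+p[0]*e+p[1]*g
                return np.linalg.norm(np.cross(P-o,d),axis=1)-r
            f=least_squares(res,[0,0,0,0],loss='soft_l1',f_scale=.002)
            d=n+f.x[2]*e+f.x[3]*g;d/=np.linalg.norm(d);o=p0+f.x[0]*e+f.x[1]*g;s=(P-o)@d
            print('drill',k,names,r,'o',o.round(4),'d',d.round(3),'cost',(f.cost*1e6).round(2),len(P),'top s',s.max().round(4),np.percentile(s,97).round(4),'tip',(o+d*s.max()).round(4))
E
python3 fit.py
```

```text
stand ('top', 'side') [ 4.7330e-01 -3.0680e-01  4.0500e-02  1.9195e+00  9.0000e-04 -6.1000e-03] med 0.0007
stand ('top',) [ 4.7130e-01 -3.0780e-01  3.8800e-02  1.9045e+00  7.0000e-04] med 0.0006
stand ('side',) [ 4.7710e-01 -3.0600e-01  4.2100e-02  1.8936e+00 -1.8000e-03] med 0.0005
face n [-0.117  0.484  0.867] lean 29.8 dir 103.6 c [ 0.5282 -0.1052  0.0743] 538
lat [-0.0275  0.0221] e [-0.972 -0.235  0.   ] [ 90 119]
drill 0 ('top', 'side') 0.005 o [ 0.5473 -0.0777  0.0961] d [-0.148  0.537  0.831] cost 63.1 90 top s 0.0294 0.0262 tip [ 0.543  -0.0619  0.1206]
drill 0 ('top', 'side') 0.007 o [ 0.5451 -0.0766  0.0953] d [-0.15   0.544  0.826] cost 74.92 90 top s 0.0292 0.0261 tip [ 0.5408 -0.0607  0.1194]
drill 0 ('top',) 0.006 o [ 0.5478 -0.0772  0.096 ] d [-0.033  0.542  0.84 ] cost 17.66 29 top s 0.0294 0.0279 tip [ 0.5468 -0.0613  0.1206]
drill 0 ('side',) 0.006 o [ 0.5461 -0.0767  0.0954] d [-0.146  0.545  0.826] cost 43.33 61 top s 0.027 0.0242 tip [ 0.5422 -0.062   0.1178]
drill 1 ('top', 'side') 0.005 o [ 0.5005 -0.092   0.0978] d [-0.139  0.518  0.844] cost 156.91 119 top s 0.0302 0.0257 tip [ 0.4963 -0.0764  0.1233]
drill 1 ('top', 'side') 0.007 o [ 0.4988 -0.0914  0.0972] d [-0.152  0.536  0.831] cost 109.83 119 top s 0.03 0.0256 tip [ 0.4943 -0.0753  0.1222]
drill 1 ('top',) 0.006 o [ 0.4996 -0.0927  0.0981] d [-0.108  0.545  0.831] cost 34.93 44 top s 0.0301 0.0282 tip [ 0.4964 -0.0763  0.1232]
drill 1 ('side',) 0.006 o [ 0.4999 -0.0906  0.0969] d [-0.148  0.526  0.838] cost 55.98 75 top s 0.0252 0.0229 tip [ 0.4961 -0.0773  0.1181]
```

```bash
python3 - <<'E'
from h import *
from fit import sel,loc
p=bot.camera_params('top');T=np.array(p['world_from_camera'])
I=np.mean([bot.get_image('top')[0].astype(float) for _ in range(6)],0);g=I.mean(2)
def px(X):
    c=T[:3,:3].T@(np.array(X)-T[:3,3]);return p['cx']+p['fx']*c[0]/-c[2],p['cy']-p['fy']*c[1]/-c[2]
def ray(u,v,z):
    r=T[:3,:3]@np.array([(u-p['cx'])/p['fx'],-(v-p['cy'])/p['fy'],-1]);return T[:3,3]+r*(z-T[2,3])/r[2]
for s in((342.6,215.6),(359,213.3)):
    u,v=s
    for _ in range(5):
        l,t=int(round(u))-5,int(round(v))-5;w=g[t:t+11,l:l+11];bg=np.percentile(w,70);m=np.clip(bg-8-w,0,None)
        yy,xx=np.mgrid[t:t+11,l:l+11];m[np.hypot(xx-u,yy-v)>4.5]=0
        u,v=(m*xx).sum()/m.sum(),(m*yy).sum()/m.sum()
    print('hole',u,v,ray(u,v,.05).round(4),'m',m.sum())
# base-top outline by image edges
cv2.imwrite('pics/t2.png',cv2.resize(I[155:240,305:385,::-1].clip(0,255).astype(np.uint8),None,fx=7,fy=7,interpolation=2))
C=np.load('/tmp/c.npz')
P=C['top'];Q=loc(P,.4713,-.3078,.039);Q=Q[(abs(Q[:,0])<.1)&(abs(Q[:,1])<.1)]
k=(Q[:,2]>.042)&(Q[:,2]<.06);print('top cam base top: x',np.percentile(Q[k,0],[.5,1,3]),'y',np.percentile(Q[k,1],[.5,1,3,97,99,99.5]),'z',np.median(Q[k,2]))
P=C['side'];Q=loc(P,.477,-.306,.042);k=(abs(Q[:,0]-.05)<.02)&(abs(Q[:,1])<.1)&(Q[:,2]>.02)&(Q[:,2]<.115)
print('side: panel x',np.median(Q[k,0]),'y',np.percentile(Q[k,1],[.5,1,3,97,99,99.5]))
E
```

```text
stand ('top', 'side') [ 4.7320e-01 -3.0670e-01  4.0800e-02  1.9194e+00  8.0000e-04 -6.2000e-03] med 0.0007
stand ('top',) [ 4.712e-01 -3.077e-01  3.760e-02  1.905e+00  7.000e-04] med 0.0006
stand ('side',) [ 0.4771 -0.306   0.0432  1.8922 -0.0021] med 0.0005
face n [-0.096  0.499  0.861] lean 30.5 dir 100.9 c [ 0.5316 -0.1039  0.0743] 542
lat [-0.0228  0.0268] e [-0.982 -0.19   0.   ] [ 92 120]
drill 0 ('top', 'side') 0.005 o [ 0.5474 -0.0779  0.0958] d [-0.15   0.538  0.829] cost 63.87 92 top s 0.0306 0.0257 tip [ 0.5428 -0.0614  0.1212]
drill 0 ('top', 'side') 0.007 o [ 0.5452 -0.0769  0.095 ] d [-0.149  0.548  0.823] cost 70.54 92 top s 0.0304 0.0255 tip [ 0.5406 -0.0602  0.12  ]
drill 0 ('top',) 0.006 o [ 0.5479 -0.0778  0.0958] d [0.002 0.535 0.845] cost 17.44 29 top s 0.0305 0.0264 tip [ 0.548  -0.0615  0.1216]
drill 0 ('side',) 0.006 o [ 0.5462 -0.0767  0.095 ] d [-0.146  0.544  0.826] cost 36.73 63 top s 0.0274 0.0243 tip [ 0.5422 -0.0618  0.1177]
drill 1 ('top', 'side') 0.005 o [ 0.5004 -0.0917  0.0985] d [-0.122  0.514  0.849] cost 166.61 120 top s 0.0287 0.0246 tip [ 0.496
[... 194 characters left out ...]
 0.4998 -0.0925  0.099 ] d [-0.06   0.535  0.843] cost 37.86 46 top s 0.0286 0.027 tip [ 0.498  -0.0772  0.1231]
drill 1 ('side',) 0.006 o [ 0.4998 -0.0902  0.0976] d [-0.141  0.513  0.847] cost 52.38 74 top s 0.0246 0.0222 tip [ 0.4963 -0.0775  0.1184]
hole 342.14290158019156 215.32337937041189 [ 0.4592 -0.3066  0.05  ] m 892.9999999999998
hole 358.73475534028813 212.93302906110284 [ 0.4609 -0.3547  0.05  ] m 1789.3333333333326
top cam base top: x [-0.04207499 -0.04194438 -0.04078858] y [-0.0691122  -0.06807495 -0.06600557  0.06689959  0.06984557  0.07001423] z 0.050631276891564214
side: panel x 0.042148791804198775 y [-0.06868141 -0.06822469 -0.0654461   0.06811762  0.06984497  0.06996897]
```

View pics/t2.png

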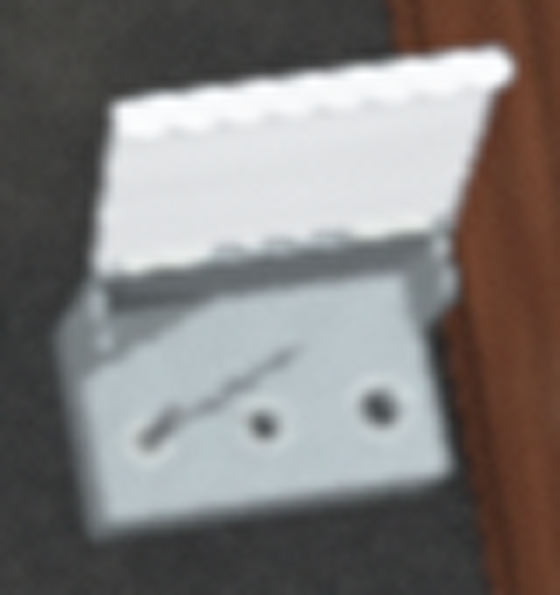

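Call:
{"api": "send_rows", "payload": {"moves": [[[0.72,-0.8,0],[0,0,0],0.6],[[0.72,-0.8,0],[0,0,0],0.6],[[0.72,-0.8,0],[0,0,0],0.6],[[0.72,-0.8,0],[0,0,0],0.6],[[0.72,-0.8,0],[0,0,0],0.6],[[0.72,-0.8,0],[0,0,0],0.6],[[0.72,-0.8,0],[0,0,0],0.6],[[0.72,-0.8,0],[0,0,0],0.6],[[0.72,-0.8,0],[0,0,0],0.6],[[0.72,-0.8,0],[0,0,0],0.6]]}}

```text
clock: 3.4
ee_pos: [0.3597, -0.2815, 0.2317]
ee_rot: [0.0, 0.994, 0.111, 0.0]
contact_force: [-0.7, 0.1, 0.2]
gripper_width: 0.0515
grip_force: 0.0
```

```bash
cat >> h.py <<'E'
def plan(tp,d,xh=None):
    "remaining turn and shift (units) to tool z=-d, x closest to xh"
    o=bot.observe();q=np.array(o['ee_rot']);Rc=R.from_quat(q[[1,2,3,0]]);p=np.array(o['ee_pos'])
    d=np.array(d)/np.linalg.norm(d);xh=np.array(xh if xh is not None else [.971,.239,0])
    z=-d;x=xh-z*(xh@z);x/=np.linalg.norm(x);Rt=R.from_matrix(np.c_[x,np.cross(z,x),z])
    w=(Rc.inv()*Rt).as_rotvec(degrees=True)/5;D=np.array(tp)-p
    print('t',round(o['clock'],2),'p',p.round(4),'zax',Rc.as_matrix()[:,2].round(3),'xax',Rc.as_matrix()[:,0].round(3),'w',round(o['gripper_width'],4),'F',np.round(o['contact_force'],1),'grip',round(o['grip_force'],1))
    print('turn units',w.round(2),'| shift now-frame',(Rc.inv().apply(D)/.04).round(2),'| shift target-frame',(Rt.inv().apply(D)/.04).round(2))
L=dict(o=np.array([.499,-.0912,.098]),d=np.array([-.135,.53,.838]))
M=dict(o=np.array([.5472,-.0777,.0958]),d=np.array([-.13,.538,.832]))
def at(D,s): d=D['d']/np.linalg.norm(D['d']);return D['o']+d*(s-bot.hold_point_z)
E
python3 -c "
from h import *
plan(at(L,.12),L['d'])"
```

```text
t 3.4 p [ 0.3597 -0.2815  0.2317] zax [ 0.001 -0.001 -1.   ] xax [0.976 0.22  0.001] w 0.0515 F [-0.7  0.1  0.2] grip 0.0
turn units [-6.62  0.11 -0.24] | shift now-frame [ 4.4  -5.26  1.22] | shift target-frame [ 4.52 -5.   -1.78]
```

Call:
{"api": "send_rows", "payload": {"moves": [[[0.63,-0.75,0],[0,0,0],0.6],[[0.63,-0.75,0],[0,0,0],0.6],[[0.63,-0.75,0],[0,0,0],0.6],[[0.63,-0.75,0],[0,0,0],0.6],[[0.63,-0.75,0],[0,0,0],0.6],[[0.63,-0.75,0],[0,0,0],0.6],[[0.63,-0.75,0],[0,0,0],0.6]]}}

```text
clock: 4.1
ee_pos: [0.4856, -0.0379, 0.2316]
ee_rot: [0.0, 0.994, 0.111, 0.0]
contact_force: [0.2, 0.2, -0.2]
gripper_width: 0.0512
grip_force: 0.0
```

Call:
{"api": "send_rows", "payload": {"moves": [[[0,0,0],[-0.82,0,-0.03],0.6],[[0,0,0],[-0.82,0,-0.03],0.6],[[0,0,0],[-0.82,0,-0.03],0.6],[[0,0,0],[-0.82,0,-0.03],0.6],[[0,0,0],[-0.82,0,-0.03],0.6],[[0,0,0],[-0.82,0,-0.03],0.6],[[0,0,0],[-0.82,0,-0.03],0.6],[[0,0,0],[-0.82,0,-0.03],0.6]]}}

```text
clock: 4.9
ee_pos: [0.4853, -0.0391, 0.2318]
ee_rot: [0.282, 0.952, 0.116, 0.032]
contact_force: [-0.2, 0.4, 1.0]
gripper_width: 0.0512
grip_force: 0.0
```

```bash
python3 -c "
from h import *
plan(at(L,.06),L['d']);print(at(L,.06))"
```

```text
t 4.9 p [ 0.4853 -0.0391  0.2318] zax [ 0.127 -0.529 -0.839] xax [ 0.971  0.239 -0.004] w 0.0512 F [-0.2  0.4  1. ] grip 0.0
turn units [-0.03  0.09  0.03] | shift now-frame [ 0.03 -0.69  2.51] | shift target-frame [ 0.01 -0.7   2.51]
[ 0.49342831 -0.06932597  0.13258573]
```

Call:
{"api": "send_rows", "payload": {"moves": [[[0,-0.35,0.5],[0,0.09,0],0.6],[[0.01,-0.35,0.5],[0,0,0],0.6],[[0,0,0.75],[0,0,0],0.6],[[0,0,0.75],[0,0,0],0.6],[[0,0,0.5],[0,0,0],0.6],[[0,0,0.5],[0,0,0],0.6],[[0,0,0.5],[0,0,0],0.6],[[0,0,0],[0,0,0],0.6]]}}

```text
clock: 5.7
ee_pos: [0.4994, -0.1021, 0.0801]
ee_rot: [0.281, 0.952, 0.117, 0.033]
contact_force: [0.1, -0.3, 0.5]
gripper_width: 0.0514
grip_force: 0.0
```

```bash
python3 -c "
from h import *
plan(at(L,0),L['d'])
im,d=snap('side');cv2.imwrite('pics/s3.png',cv2.resize(im[120:245,180:320,::-1],None,fx=5,fy=4.8,interpolation=2))"
```

```text
t 5.7 p [ 0.4994 -0.1021  0.0801] zax [ 0.128 -0.526 -0.84 ] xax [ 0.971  0.241 -0.003] w 0.0514 F [ 0.1 -0.3  0.5] grip 0.0
turn units [-0.06  0.06  0.04] | shift now-frame [ 0.06  0.02 -0.05] | shift target-frame [ 0.06  0.02 -0.05]
```

View pics/s3.png

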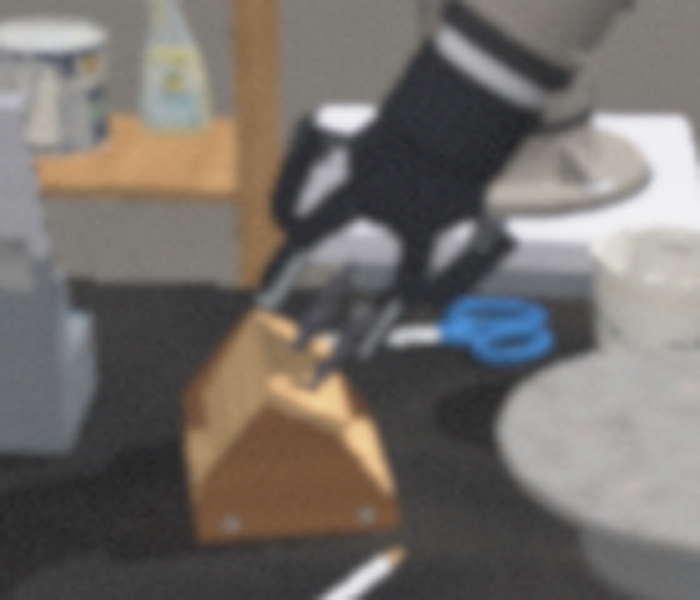

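Gripper straddles the drill (upper finger about (275,275), lower about (385,330), drill between). Closing.

Call:
{"api": "send_rows", "payload": {"moves": [[[0.06,0.02,0],[0,0,0],0.3],[[0,0,0],[0,0,0],0.0],[[0,0,0],[0,0,0],0.0],[[0,0,0],[0,0,0],0.0],[[0,0,0],[0,0,0],0.0],[[0,0,0],[0,0,0],0.0],[[0,0,0],[0,0,0],0.0]]}}

```text
clock: 6.45
ee_pos: [0.504, -0.0997, 0.083]
ee_rot: [0.28, 0.952, 0.118, 0.036]
contact_force: [-0.4, 2.4, 6.5]
gripper_width: 0.0126
grip_force: 58.4
```

```bash
python3 -c "
from h import *
plan(at(L,0),L['d'])"
```

```text
t 6.45 p [ 0.504  -0.0997  0.083 ] zax [ 0.135 -0.525 -0.84 ] xax [0.97  0.245 0.003] w 0.0126 F [-0.4  2.4  6.5] grip 58.4
turn units [-0.06 -0.01  0.04] | shift now-frame [-0.07  0.01  0.02] | shift target-frame [-0.07  0.01  0.02]
```

Call:
{"api": "send_rows", "payload": {"moves": [[[0,0,-0.2],[0,0,0],0],[[0,0,-0.3],[0,0,0],0],[[0,0,-0.4],[0,0,0],0],[[0,0,-0.4],[0,0,0],0],[[0,0,-0.4],[0,0,0],0],[[0,0,-0.4],[0,0,0],0],[[0,0,-0.5],[0,0,0],0],[[0,0,-0.7],[0,0,0],0],[[0,0,-0.7],[0,0,0],0],[[0,0,0],[0,0,0],0]]}}

```text
clock: 7.45
ee_pos: [0.483, -0.0132, 0.2195]
ee_rot: [0.279, 0.952, 0.118, 0.038]
contact_force: [0.6, -0.1, -2.1]
gripper_width: 0.0124
grip_force: 58.8
```

```bash
python3 -c "
from h import *
plan([.4613,-.355,.2],[0,0,1],[1,.04,0])
im,d=snap('side');cv2.imwrite('pics/s4.png',cv2.resize(im[90:245,180:330,::-1],None,fx=4,fy=3.8,interpolation=2))"
```

```text
t 7.45 p [ 0.483  -0.0132  0.2195] zax [ 0.138 -0.522 -0.841] xax [0.969 0.247 0.006] w 0.0124 F [ 0.6 -0.1 -2.1] grip 58.8
turn units [ 6.51 -0.75  2.31] | shift now-frame [-2.64  6.6   4.8 ] | shift target-frame [-0.88  8.52  0.49]
```

View pics/s4.png

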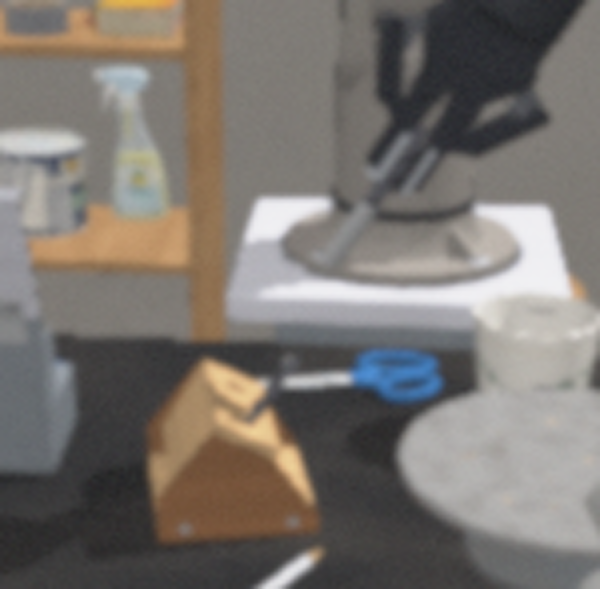

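The picture shows the drill held along the tool axis, drawn out of its bore (shank end near (325,260)). Measure its pose in the hand.

```bash
cat > hand.py <<'E'
from h import *
from scipy.optimize import least_squares
o=bot.observe();q=np.array(o['ee_rot']);Rc=R.from_quat(q[[1,2,3,0]]);p=np.array(o['ee_pos'])
for n in('top','side'):
    D=np.stack([bot.get_image(n)[1] for _ in range(6)]);D[D==0]=np.nan
    W=cloud(n,np.nan_to_num(np.nanmedian(D,0))).reshape(-1,3);Q=Rc.inv().apply(W-p)
    Q=Q[np.isfinite(Q[:,0])&(abs(Q[:,0])<.022)&(abs(Q[:,1])<.022)&(Q[:,2]>.008)&(Q[:,2]<.09)]
    cam=Rc.inv().apply(np.array(bot.camera_params(n)['world_from_camera'])[:3,3]-p)
    if len(Q)<15: print(n,len(Q));continue
    for r in(.005,.007):
        def f(a):
            d=np.array([a[2],a[3],1]);d/=np.linalg.norm(d);return np.linalg.norm(np.cross(Q-[a[0],a[1],.04],d),axis=1)-r
        x0=np.r_[np.median(Q[:,:2],0)-cam[:2]/np.linalg.norm(cam)*r,0,0]
        s=least_squares(f,x0,loss='soft_l1',f_scale=.0015)
        print(n,r,'xy@40mm',(s.x[:2]*1e3).round(1),'slope deg',np.degrees(s.x[2:]).round(1),'end z',np.percentile(Q[:,2],[95,99,100]).round(4),len(Q),'cost',(s.cost*1e6).round(1))
E
python3 hand.py
```

```text
top 0.005 xy@40mm [-6.2  3.5] slope deg [-2.1  0.1] end z [0.0646 0.0687 0.0702] 59 cost 14.0
top 0.007 xy@40mm [-5.1  1.5] slope deg [-1.9 -0. ] end z [0.0646 0.0687 0.0702] 59 cost 6.6
side 0.005 xy@40mm [-1.5 -0.4] slope deg [-0.3  0.4] end z [0.0681 0.071  0.0718] 122 cost 44.3
side 0.007 xy@40mm [-3.8 -1.1] slope deg [-0.1  0.1] end z [0.0681 0.071  0.0718] 122 cost 38.3
```

Call:
{"api": "send_rows", "payload": {"moves": [[[0,0,0],[0.81,-0.09,0.29],0],[[0,0,0],[0.81,-0.09,0.29],0],[[0,0,0],[0.81,-0.09,0.29],0],[[0,0,0],[0.81,-0.09,0.29],0],[[0,0,0],[0.81,-0.09,0.29],0],[[0,0,0],[0.81,-0.09,0.29],0],[[0,0,0],[0.81,-0.09,0.29],0],[[0,0,0],[0.81,-0.09,0.29],0],[[0,0,0],[0,0,0],0]]}}

```text
clock: 9.0
ee_pos: [0.482, -0.0191, 0.2165]
ee_rot: [0.003, 1.0, 0.016, -0.001]
contact_force: [0.4, -0.3, -1.5]
gripper_width: 0.0123
grip_force: 58.8
```

```bash
python3 -c "
from h import *
plan([.4645,-.354,.2],[0,0,1],[1,.04,0])
import hand"
```

```text
t 9.0 p [ 0.482  -0.0191  0.2165] zax [-0.002 -0.005 -1.   ] xax [ 0.999  0.032 -0.002] w 0.0123 F [ 0.4 -0.3 -1.5] grip 58.8
turn units [ 0.06  0.03 -0.09] | shift now-frame [-0.7   8.35  0.46] | shift target-frame [-0.77  8.35  0.41]
top 0
side 0.005 xy@40mm [-0.1 -3.4] slope deg [-0.5  0.3] end z [0.0658 0.069  0.07  ] 114 cost 50.6
side 0.007 xy@40mm [-2.5 -3.4] slope deg [-0.3 -1.1] end z [0.0658 0.069  0.07  ] 114 cost 35.7
```

Call:
{"api": "send_rows", "payload": {"moves": [[[-0.07,0.83,0],[0.06,0.03,-0.09],0],[[-0.07,0.83,0],[0,0,0],0],[[-0.07,0.83,0],[0,0,0],0],[[-0.07,0.83,0],[0,0,0],0],[[-0.07,0.83,0],[0,0,0],0],[[-0.07,0.83,0],[0,0,0],0],[[-0.07,0.83,0],[0,0,0],0],[[-0.07,0.83,0],[0,0,0],0],[[-0.07,0.83,0],[0,0,0],0],[[-0.07,0.83,0],[0,0,0],0]]}}

```text
clock: 10.6
ee_pos: [0.4683, -0.3507, 0.2166]
ee_rot: [-0.0, 1.0, 0.022, 0.0]
contact_force: [1.5, -0.1, -0.4]
gripper_width: 0.0121
grip_force: 58.8
```

Call:
{"api": "send_rows", "payload": {"moves": [[[0,0,0.5],[0,0,0],0],[[0,0,0.5],[0,0,0],0],[[0,0,0.4],[0,0,0],0],[[0,0,0],[0,0,0],0],[[0,0,0],[0,0,0],0]]}}

```text
clock: 11.1
ee_pos: [0.4687, -0.3493, 0.1608]
ee_rot: [-0.0, 1.0, 0.022, 0.0]
contact_force: [0.2, -0.7, -0.6]
gripper_width: 0.0122
grip_force: 59.0
```

```bash
python3 -c "
from h import *
plan([.4645,-.355,.121],[0,0,1],[1,.04,0])
import hand
im,d=snap('top');cv2.imwrite('pics/t5.png',cv2.resize(im[140:250,290:400,::-1],None,fx=5.4,fy=5.4,interpolation=2))"
```

```text
t 11.1 p [ 0.4687 -0.3493  0.1608] zax [ 0.001  0.001 -1.   ] xax [0.999 0.045 0.001] w 0.0122 F [ 0.2 -0.7 -0.6] grip 59.0
turn units [-0.01 -0.01  0.05] | shift now-frame [-0.11  0.14  0.99] | shift target-frame [-0.11  0.14  0.99]
top 0.005 xy@40mm [-4.7 -0.2] slope deg [-0.3 -0.4] end z [0.0603 0.0627 0.0632] 27 cost 5.8
top 0.007 xy@40mm [-3.2  1.6] slope deg [-1.3  0.5] end z [0.0603 0.0627 0.0632] 27 cost 1.1
side 0
```

View pics/t5.png

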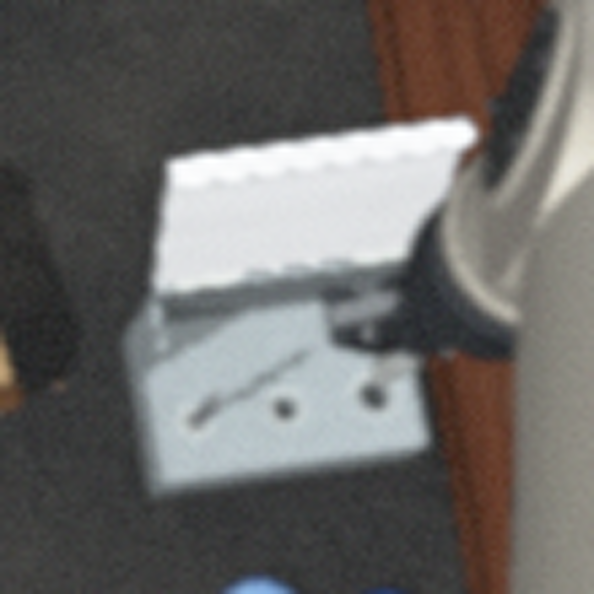

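Shank visible above the right-hand hole (hole at (373,397) in the crop, shank end near (400,365)); the top camera gives the offset from hole directly.

Call:
{"api": "send_rows", "payload": {"moves": [[[-0.11,0.11,0.2],[0,0,0],0],[[0,0,0.3],[0,0,0],0],[[0,0,0.2],[0,0,0],0],[[0,0,0],[0,0,0],0],[[0,0,0],[0,0,0],0],[[0,0,0],[0,0,0],0]]}}

```text
clock: 12.35
ee_pos: [0.4647, -0.354, 0.1328]
ee_rot: [-0.0, 1.0, 0.022, 0.001]
contact_force: [0.5, -0.1, -1.1]
gripper_width: 0.0124
grip_force: 59.0
```

```bash
python3 -c "
from h import *
plan([.4645,-.3535,.119],[0,0,1],[1,.04,0])
import hand
im,d=snap('top');cv2.imwrite('pics/t6.png',cv2.resize(im[180:230,330:390,::-1],None,fx=10,fy=10,interpolation=2))"
```

```text
t 12.35 p [ 0.4647 -0.354   0.1328] zax [ 0.001  0.    -1.   ] xax [0.999 0.045 0.001] w 0.0124 F [ 0.5 -0.1 -1.1] grip 59.0
turn units [-0.   -0.01  0.05] | shift now-frame [-0.01 -0.01  0.35] | shift target-frame [-0.   -0.01  0.35]
top 0.005 xy@40mm [-12.3  -1.6] slope deg [ 7.  -6.6] end z [0.0839 0.0851 0.0881] 152 cost 1876.3
top 0.007 xy@40mm [-4.9  2.6] slope deg [ -2.8 -10.6] end z [0.0839 0.0851 0.0881] 152 cost 1528.6
side 0
```

View pics/t6.png

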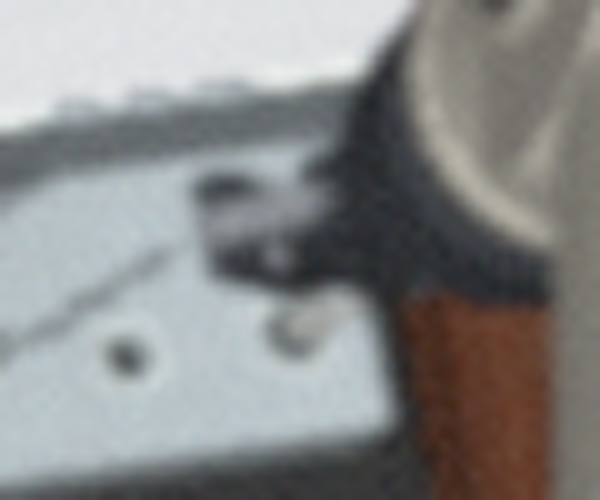

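The shank end (298,325) hangs just over the hole (293,340), parallax consistent. Lower gently.

Call:
{"api": "send_rows", "payload": {"moves": [[[0,0,0.1],[0,0,0],0],[[0,0,0.1],[0,0,0],0],[[0,0,0.1],[0,0,0],0],[[0,0,0.1],[0,0,0],0],[[0,0,0.1],[0,0,0],0]]}}

```text
clock: 13.5
ee_pos: [0.4645, -0.354, 0.1123]
ee_rot: [-0.0, 1.0, 0.022, 0.001]
contact_force: [-0.1, -0.9, -0.6]
gripper_width: 0.0121
grip_force: 59.0
```

```bash
python3 -c "
from h import *
plan([.4645,-.3535,.119],[0,0,1],[1,.04,0])"
```

```text
t 13.5 p [ 0.4645 -0.354   0.1123] zax [ 0.001  0.    -1.   ] xax [0.999 0.044 0.001] w 0.0121 F [-0.1 -0.9 -0.6] grip 59.0
turn units [-0.   -0.01  0.05] | shift now-frame [ 0.   -0.01 -0.17] | shift target-frame [-0.   -0.01 -0.17]
```

Call:
{"api": "send_rows", "payload": {"moves": [[[0,0,0.1],[0,0,0],0],[[0,0,0.1],[0,0,0],0],[[0,0,0.1],[0,0,0],0],[[0,0,0.1],[0,0,0],0],[[0,0,0.1],[0,0,0],0]]}}

```text
clock: 14.0
ee_pos: [0.4646, -0.3541, 0.0924]
ee_rot: [0.0, 1.0, 0.022, 0.001]
contact_force: [0.7, -1.1, -1.3]
gripper_width: 0.0122
grip_force: 58.9
```

Call:
{"api": "send_rows", "payload": {"moves": [[[0,0,0.1],[0,0,0],0],[[0,0,0.1],[0,0,0],0],[[0,0,0.1],[0,0,0],0],[[0,0,0],[0,0,0],0]]}}

```text
clock: 14.4
ee_pos: [0.4644, -0.354, 0.08]
ee_rot: [-0.0, 1.0, 0.022, 0.0]
contact_force: [1.5, -1.3, -2.2]
gripper_width: 0.0124
grip_force: 58.7
```

Call:
{"api": "send_rows", "payload": {"moves": [[[0,0,0.1],[0,0,0],0],[[0,0,0.06],[0,0,0],0],[[0,0,0],[0,0,0],0]]}}

```text
clock: 14.7
ee_pos: [0.4644, -0.354, 0.0739]
ee_rot: [-0.0, 1.0, 0.022, 0.0]
contact_force: [1.1, -1.3, -3.0]
gripper_width: 0.0123
grip_force: 58.8
```

Call:
{"api": "send_rows", "payload": {"moves": [[[0,0,0.05],[0,0,0],0],[[0,0,0.05],[0,0,0],0],[[0,0,0],[0,0,0],0]]}}

```text
clock: 15.0
ee_pos: [0.4655, -0.3544, 0.073]
ee_rot: [0.001, 1.0, 0.022, 0.001]
contact_force: [-3.2, 2.4, 21.8]
gripper_width: 0.0126
grip_force: 61.7
```

Call:
{"api": "send_rows", "payload": {"moves": [[[0,0,0],[0,0,0],0.35],[[0,0,0],[0,0,0],0.4],[[0,0,0],[0,0,0],0.4],[[0,0,0],[0,0,0],0.4],[[0,0,-0.3],[0,0,0],0.4],[[0,0,-0.6],[0,0,0],0.4],[[0,0,-0.8],[0,0,0],0.4],[[0,0,-0.8],[0,0,0],0.4],[[0,0,-0.8],[0,0,0],0.5],[[0,0,-0.8],[0,0,0],0.6]]}}

```text
clock: 16.0
ee_pos: [0.4641, -0.3538, 0.2364]
ee_rot: [-0.0, 1.0, 0.022, 0.001]
contact_force: [1.3, 0.1, -0.2]
gripper_width: 0.0514
grip_force: 0.0
```

```bash
python3 - <<'E'
from h import *
plan(at(M,.12),M['d'])
D=np.stack([bot.get_image('top')[1] for _ in range(4)]);D[D==0]=np.nan
P=cloud('top',np.nan_to_num(np.nanmedian(D,0))).reshape(-1,3)
k=(np.hypot(P[:,0]-.4613,P[:,1]+.355)<.035)&(P[:,2]>.07)&(P[:,2]<.15);print(k.sum(),P[k].mean(0) if k.any() else'',P[k].max(0) if k.any() else '')
E
python3 fit.py | grep -v "drill 1"
```

```text
t 16.0 p [ 0.4641 -0.3538  0.2364] zax [ 0.001  0.    -1.   ] xax [0.999 0.045 0.001] w 0.0514 F [ 1.3  0.1 -0.2] grip 0.0
turn units [-6.71  0.62 -2.18] | shift now-frame [ 2.11 -8.18  1.41] | shift target-frame [ 3.66 -7.11 -3.05]
43 [ 0.46068736 -0.35439573  0.1005105 ] [ 0.47640612 -0.34908367  0.12641783]
stand ('top', 'side') [ 4.7340e-01 -3.0690e-01  4.1500e-02  1.9163e+00  9.0000e-04 -6.0000e-03] med 0.0008
stand ('top',) [ 4.7140e-01 -3.0790e-01  4.1200e-02  1.9026e+00  8.0000e-04] med 0.0006
stand ('side',) [ 0.4771 -0.3061  0.0406  1.8893 -0.002 ] med 0.0006
face n [-0.093  0.494  0.865] lean 30.2 dir 100.7 c [ 0.5262 -0.1049  0.0735] 558
lat [-0.0283  0.025 ] e [-0.983 -0.185  0.   ] [91]
drill 0 ('top', 'side') 0.005 o [ 0.5474 -0.0781  0.0953] d [-0.135  0.534  0.835] cost 57.15 91 top s 0.0293 0.0267 tip [ 0.5435 -0.0625  0.1197]
drill 0 ('top', 'side') 0.007 o [ 0.5453 -0.0771  0.0944] d [-0.138  0.545  0.827] cost 67.16 91 top s 0.0291 0.0265 tip [ 0.5413 -0.0613  0.1185]
drill 0 ('top',) 0.006 o [ 0.5483 -0.0779  0.0952] d [-0.026  0.534  0.845] cost 18.84 29 top s 0.0292 0.0266 tip [ 0.5475 -0.0623  0.1199]
drill 0 ('side',) 0.006 o [ 0.5463 -0.0771  0.0945] d [-0.134  0.531  0.837] cost 33.24 62 top s 0.0285 0.025 tip [ 0.5425 -0.0619  0.1184]
  return fun(*args, **kwargs)
fit.py:50: RuntimeWarning: Mean of empty slice.
  g=np.cross(n,e);p0=c+n*.03+e*m[k]+g*((P-c)@g).mean()
  ret = ret.dtype.type(ret / rcount)
Traceback (most recent call last):
  File "fit.py", line 56, in <module>
    print('drill',k,names,r,'o',o.round(4),'d',d.round(3),'cost',(f.cost*1e6).round(2),len(P),'top s',s.max().round(4),np.percentile(s,97).round(4),'tip',(o+d*s.max()).round(4))
                                                                                                      ~~~~~^^
ValueError: zero-size array to reduction operation maximum which has no identity
```

Call:
{"api": "send_rows", "payload": {"moves": [[[0,-0.9,0],[0,0,0],0.6],[[0,-0.9,0],[0,0,0],0.6],[[0,-0.9,0],[0,0,0],0.6],[[0,-0.9,0],[0,0,0],0.6],[[0.3,-0.9,0],[0,0,0],0.6],[[0.4,-0.9,0],[0,0,0],0.6],[[0.4,-0.9,0],[0,0,0],0.6],[[0.5,-0.9,0],[0,0,0],0.6],[[0.5,-0.9,0],[0,0,0],0.6]]}}

```text
clock: 17.7
ee_pos: [0.5343, -0.0252, 0.2346]
ee_rot: [-0.0, 1.0, 0.022, 0.001]
contact_force: [0.0, -0.7, -0.1]
gripper_width: 0.0513
grip_force: 0.0
```

Call:
{"api": "send_rows", "payload": {"moves": [[[0,0,0],[-0.84,0.08,-0.27],0.6],[[0,0,0],[-0.84,0.08,-0.27],0.6],[[0,0,0],[-0.84,0.08,-0.27],0.6],[[0,0,0],[-0.84,0.08,-0.27],0.6],[[0,0,0],[-0.84,0.08,-0.27],0.6],[[0,0,0],[-0.84,0.08,-0.27],0.6],[[0,0,0],[-0.84,0.08,-0.27],0.6],[[0,0,0],[-0.84,0.08,-0.27],0.6],[[0,0,0],[0,0,0],0.6]]}}

```text
clock: 18.6
ee_pos: [0.5332, -0.0243, 0.2334]
ee_rot: [0.288, 0.95, 0.116, 0.034]
contact_force: [-0.6, 0.1, -1.2]
gripper_width: 0.0513
grip_force: 0.0
```

```bash
python3 -c "
from h import *
plan(at(M,.06),M['d'])"
```

```text
t 18.6 p [ 0.5332 -0.0243  0.2334] zax [ 0.132 -0.539 -0.832] xax [ 0.971  0.241 -0.002] w 0.0513 F [-0.6  0.1 -1.2] grip 0.0
turn units [ 0.01 -0.02  0.03] | shift now-frame [ 0.03 -0.76  2.59] | shift target-frame [ 0.03 -0.76  2.6 ]
```

Call:
{"api": "send_rows", "payload": {"moves": [[[0.03,-0.38,0.5],[0,0,0],0.6],[[0,-0.38,0.5],[0,0,0],0.6],[[0,0,0.75],[0,0,0],0.6],[[0,0,0.75],[0,0,0],0.6],[[0,0,0.5],[0,0,0],0.6],[[0,0,0.5],[0,0,0],0.6],[[0,0,0.6],[0,0,0],0.6],[[0,0,0],[0,0,0],0.6],[[0,0,0],[0,0,0],0.6],[[0,0,0],[0,0,0],0.6]]}}

```text
clock: 19.6
ee_pos: [0.5511, -0.0894, 0.0821]
ee_rot: [0.287, 0.95, 0.114, 0.035]
contact_force: [-0.7, 0.2, 0.4]
gripper_width: 0.0511
grip_force: 0.0
```

```bash
python3 -c "
from h import *
plan(at(M,0),M['d'])"
```

```text
t 19.6 p [ 0.5511 -0.0894  0.0821] zax [ 0.132 -0.538 -0.832] xax [0.972 0.236 0.002] w 0.0511 F [-0.7  0.2  0.4] grip 0.0
turn units [ 0.   -0.02 -0.04] | shift now-frame [-0.03 -0.07  0.01] | shift target-frame [-0.03 -0.07  0.01]
```

Call:
{"api": "send_rows", "payload": {"moves": [[[-0.04,-0.06,0],[0,0,0],0.4],[[0,0,0],[0,0,0],0.2],[[0,0,0],[0,0,0],0.0],[[0,0,0],[0,0,0],0.0],[[0,0,0],[0,0,0],0.0],[[0,0,0],[0,0,0],0.0],[[0,0,0],[0,0,0],0.0]]}}

```text
clock: 20.3
ee_pos: [0.5488, -0.0884, 0.0804]
ee_rot: [0.288, 0.95, 0.114, 0.035]
contact_force: [-0.5, 1.4, 5.9]
gripper_width: 0.0086
grip_force: 58.4
```

Call:
{"api": "send_rows", "payload": {"moves": [[[0,0,-0.2],[0,0,0],0],[[0,0,-0.3],[0,0,0],0],[[0,0,-0.4],[0,0,0],0],[[0,0,-0.4],[0,0,0],0],[[0,0,-0.4],[0,0,0],0],[[0,0,-0.4],[0,0,0],0],[[0,0,-0.5],[0,0,0],0],[[0,0,-0.7],[0,0,0],0],[[0,0,-0.7],[0,0,0],0],[[0,0,0],[0,0,0],0]]}}

```text
clock: 21.3
ee_pos: [0.5288, 0.002, 0.2163]
ee_rot: [0.286, 0.95, 0.115, 0.038]
contact_force: [0.4, 1.3, -1.1]
gripper_width: 0.0083
grip_force: 58.5
```

```bash
python3 -c "
from h import *
plan([.4645,-.305,.2],[0,0,1],[1,.04,0])
import hand"
```

```text
t 21.3 p [0.5288 0.002  0.2163] zax [ 0.138 -0.535 -0.833] xax [0.971 0.241 0.006] w 0.0083 F [ 0.4  1.3 -1.1] grip 58.5
turn units [ 6.68 -0.75  2.24] | shift now-frame [-3.41  5.67  4.23] | shift target-frame [-1.91  7.6   0.41]
top 0.005 xy@40mm [-2.   2.4] slope deg [-0.7  0.1] end z [0.0648 0.0663 0.0666] 42 cost 6.1
top 0.007 xy@40mm [-0.8  0.4] slope deg [-1.7 -0.5] end z [0.0648 0.0663 0.0666] 42 cost 10.0
side 0.005 xy@40mm [-1.4  0.2] slope deg [-0.3 -0.3] end z [0.0699 0.0728 0.0733] 96 cost 32.6
side 0.007 xy@40mm [-3.6 -0.5] slope deg [ 0.2 -1.8] end z [0.0699 0.0728 0.0733] 96 cost 44.3
```

Call:
{"api": "send_rows", "payload": {"moves": [[[0,0,0],[0.83,-0.09,0.28],0],[[0,0,0],[0.83,-0.09,0.28],0],[[0,0,0],[0.83,-0.09,0.28],0],[[0,0,0],[0.83,-0.09,0.28],0],[[0,0,0],[0.83,-0.09,0.28],0],[[0,0,0],[0.83,-0.09,0.28],0],[[0,0,0],[0.83,-0.09,0.28],0],[[0,0,0],[0.83,-0.09,0.28],0],[[0,0,0],[0,0,0],0]]}}

```text
clock: 22.8
ee_pos: [0.5276, -0.0054, 0.2127]
ee_rot: [0.004, 1.0, 0.015, -0.002]
contact_force: [-0.1, -0.7, -0.6]
gripper_width: 0.0082
grip_force: 58.6
```

Call:
{"api": "send_rows", "payload": {"moves": [[[-0.5,0.7,0],[0,0,0],0],[[-0.5,0.7,0],[0,0,0],0],[[-0.5,0.7,0],[0,0,0],0],[[-0.4,0.8,0],[0,0,0],0],[[0,0.8,0],[0,0,0],0],[[0,0.8,0],[0,0,0],0],[[0,0.8,0],[0,0,0],0],[[0,0.8,0],[0,0,0],0],[[0,0.8,0],[0,0,0],0],[[0,0.5,0],[0,0,0],0]]}}

```text
clock: 23.8
ee_pos: [0.4618, -0.3028, 0.215]
ee_rot: [0.005, 1.0, 0.018, -0.002]
contact_force: [0.1, -0.5, -0.8]
gripper_width: 0.0081
grip_force: 58.6
```

Call:
{"api": "send_rows", "payload": {"moves": [[[0,0.1,0.5],[0,0,0],0],[[0,0,0.5],[0,0,0],0],[[0,0,0.3],[0,0,0],0],[[0,0,0],[0,0,0],0],[[0,0,0],[0,0,0],0]]}}

```text
clock: 24.3
ee_pos: [0.4626, -0.3047, 0.1635]
ee_rot: [0.004, 1.0, 0.019, -0.002]
contact_force: [0.2, -0.0, 0.0]
gripper_width: 0.0085
grip_force: 58.6
```

```bash
python3 -c "
from h import *
plan([.461,-.306,.121],[0,0,1],[1,.04,0])
import hand"
```

```text
t 24.3 p [ 0.4626 -0.3047  0.1635] zax [-0.003 -0.007 -1.   ] xax [ 0.999  0.037 -0.003] w 0.0085 F [ 0.2 -0.   0. ] grip 58.6
turn units [ 0.08  0.04 -0.03] | shift now-frame [-0.04  0.02  1.06] | shift target-frame [-0.04  0.03  1.06]
top 8
side 0
```

Call:
{"api": "send_rows", "payload": {"moves": [[[-0.06,0.03,0.2],[0.08,0.04,0],0],[[0,0,0.3],[0,0,0],0],[[0,0,0.22],[0,0,0],0],[[0,0,0],[0,0,0],0],[[0,0,0],[0,0,0],0]]}}

```text
clock: 25.4
ee_pos: [0.4596, -0.3063, 0.1339]
ee_rot: [-0.0, 1.0, 0.018, -0.0]
contact_force: [-0.5, -0.7, 0.2]
gripper_width: 0.0083
grip_force: 58.6
```

```bash
python3 -c "
from h import *
plan([.4603,-.306,.121],[0,0,1],[1,.04,0])
im,d=snap('top');cv2.imwrite('pics/t7.png',cv2.resize(im[180:230,315:375,::-1],None,fx=10,fy=10,interpolation=2))"
```

```text
t 25.4 p [ 0.4596 -0.3063  0.1339] zax [-0.     0.001 -1.   ] xax [ 0.999  0.036 -0.   ] w 0.0083 F [-0.5 -0.7  0.2] grip 58.6
turn units [-0.01  0.   -0.04] | shift now-frame [ 0.02 -0.01  0.32] | shift target-frame [ 0.02 -0.01  0.32]
```

View pics/t7.png

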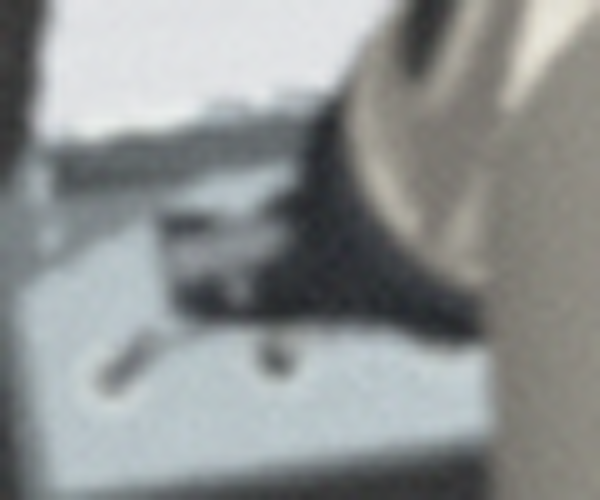

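Hole at (275,358) with the shank just showing above it; aligned as for the first. Lowering.

Call:
{"api": "send_rows", "payload": {"moves": [[[0.02,0,0.1],[0,0,0],0],[[0,0,0.1],[0,0,0],0],[[0,0,0.1],[0,0,0],0],[[0,0,0.1],[0,0,0],0],[[0,0,0.05],[0,0,0],0]]}}

```text
clock: 25.95
ee_pos: [0.4603, -0.3064, 0.1158]
ee_rot: [-0.0, 1.0, 0.018, -0.0]
contact_force: [-0.7, -0.0, -1.1]
gripper_width: 0.0084
grip_force: 58.6
```

Call:
{"api": "send_rows", "payload": {"moves": [[[0,0,0.08],[0,0,0],0],[[0,0,0.08],[0,0,0],0]]}}

```text
clock: 26.15
ee_pos: [0.4606, -0.3068, 0.1102]
ee_rot: [0.0, 1.0, 0.018, 0.0]
contact_force: [-1.9, -0.3, 0.2]
gripper_width: 0.0084
grip_force: 58.8
```

Inside with no load; continue to the floor.

Call:
{"api": "send_rows", "payload": {"moves": [[[0,0,0.1],[0,0,0],0],[[0,0,0.1],[0,0,0],0],[[0,0,0.1],[0,0,0],0],[[0,0,0.1],[0,0,0],0]]}}

```text
clock: 26.55
ee_pos: [0.4602, -0.3067, 0.0935]
ee_rot: [-0.0, 1.0, 0.018, -0.0]
contact_force: [-1.4, -1.2, 1.1]
gripper_width: 0.0085
grip_force: 58.8
```

Call:
{"api": "send_rows", "payload": {"moves": [[[0,0,0.1],[0,0,0],0],[[0,0,0.1],[0,0,0],0],[[0,0,0.1],[0,0,0],0]]}}

```text
clock: 26.85
ee_pos: [0.4601, -0.3067, 0.0816]
ee_rot: [0.0, 1.0, 0.018, -0.0]
contact_force: [-4.7, -1.4, 1.9]
gripper_width: 0.0081
grip_force: 58.8
```

Call:
{"api": "send_rows", "payload": {"moves": [[[0,0,0.08],[0,0,0],0],[[0,0,0.06],[0,0,0],0],[[0,0,0],[0,0,0],0]]}}

```text
clock: 27.15
ee_pos: [0.46, -0.3066, 0.0758]
ee_rot: [-0.0, 1.0, 0.018, -0.0]
contact_force: [-3.0, -2.7, -3.5]
gripper_width: 0.0087
grip_force: 58.3
```

Call:
{"api": "send_rows", "payload": {"moves": [[[0,0,0.05],[0,0,0],0],[[0,0,0.04],[0,0,0],0],[[0,0,0],[0,0,0],0]]}}

```text
clock: 27.45
ee_pos: [0.46, -0.3066, 0.0726]
ee_rot: [-0.0, 1.0, 0.018, -0.0]
contact_force: [-4.9, -2.2, -0.7]
gripper_width: 0.0088
grip_force: 58.7
```

Call:
{"api": "send_rows", "payload": {"moves": [[[0,0,0.05],[0,0,0],0],[[0,0,0],[0,0,0],0]]}}

```text
clock: 27.65
ee_pos: [0.4602, -0.3068, 0.0717]
ee_rot: [0.0, 1.0, 0.018, -0.0]
contact_force: [-7.8, -1.0, 10.1]
gripper_width: 0.0084
grip_force: 60.1
```

Call:
{"api": "send_rows", "payload": {"moves": [[[0,0,0.05],[0,0,0],0],[[0,0,0],[0,0,0],0]]}}

```text
clock: 27.85
ee_pos: [0.4605, -0.3071, 0.0714]
ee_rot: [0.001, 1.0, 0.018, 0.0]
contact_force: [-11.8, 2.3, 26.6]
gripper_width: 0.0086
grip_force: 61.9
```

Call:
{"api": "send_rows", "payload": {"moves": [[[0,0,0],[0,0,0],0.3],[[0,0,0],[0,0,0],0.35],[[0,0,0],[0,0,0],0.35],[[0,0,-0.3],[0,0,0],0.35],[[0,0,-0.6],[0,0,0],0.35],[[0,0,-0.8],[0,0,0],0.35],[[0,0,-0.8],[0,0,0],0.35],[[0,0,-0.9],[0,0,0],0.2],[[0,0,-0.9],[0,0,0],0.0],[[0,0,-0.9],[0,0,0],0.0]]}}

```text
clock: 28.85
ee_pos: [0.4605, -0.3057, 0.2789]
ee_rot: [-0.0, 1.0, 0.018, 0.0]
contact_force: [0.7, -0.6, -1.5]
gripper_width: 0.0001
grip_force: 0.0
```

```bash
python3 - <<'E'
from h import *
plan([.46,-.306,.27],[0,0,1],[1,.04,0])
D=np.stack([bot.get_image('top')[1] for _ in range(6)]);D[D==0]=np.nan
P=cloud('top',np.nan_to_num(np.nanmedian(D,0))).reshape(-1,3)
for c in((.459,-.307),(.461,-.355),(.4573,-.259)):
    k=(np.hypot(P[:,0]-c[0],P[:,1]-c[1])<.018)&(P[:,2]>.06)&(P[:,2]<.15);Q=P[k]
    if len(Q): 
        t=Q[Q[:,2]>.1];print(len(Q),Q.mean(0).round(4),np.sort(Q[:,2])[-4:].round(4),t.mean(0).round(4) if len(t) else '')
E
```

```text
t 28.85 p [ 0.4605 -0.3057  0.2789] zax [ 0.001  0.001 -1.   ] xax [0.999 0.037 0.001] w 0.0001 F [ 0.7 -0.6 -1.5] grip 0.0
turn units [-0.01 -0.01 -0.04] | shift now-frame [-0.01  0.01  0.22] | shift target-frame [-0.01  0.01  0.22]
25 [ 0.4586 -0.3072  0.0939] [0.1133 0.116  0.116  0.1201] [ 0.4586 -0.3079  0.1104]
44 [ 0.4594 -0.3537  0.0954] [0.1155 0.1163 0.1175 0.1217] [ 0.4601 -0.3548  0.1107]
16 [ 0.4562 -0.2591  0.0939] [0.1104 0.1129 0.1152 0.1206] [ 0.4567 -0.2592  0.111 ]
```

All three tips read about 120 mm: both drills home. Now go behind the cover with shut fingers.

Call:
{"api": "send_rows", "payload": {"moves": [[[0.8,0.03,0],[0,0,0],0],[[0.8,0.03,0],[0,0,0],0],[[0.8,0.03,0],[0,0,0],0],[[0.8,0.03,0],[0,0,0],0],[[0.8,0.03,0],[0,0,0],0],[[0,0,0],[0,0,0],0],[[0,0,0.5],[0,0,0],0],[[0,0,0.6],[0,0,0],0],[[0,0,0.6],[0,0,0],0],[[0,0,0.5],[0,0,0],0]]}}

```text
clock: 30.15
ee_pos: [0.6187, -0.3064, 0.186]
ee_rot: [-0.001, 1.0, 0.018, -0.002]
contact_force: [-0.1, 1.0, -0.2]
gripper_width: -0.0
grip_force: 0.0
```

Call:
{"api": "send_rows", "payload": {"moves": [[[-0.4,-0.01,0],[0,0,0],0],[[-0.4,-0.01,0],[0,0,0],0],[[-0.3,-0.01,0],[0,0,0],0],[[-0.3,-0.01,0],[0,0,0],0],[[-0.3,-0.01,-0.05],[0,0,0],0],[[-0.3,-0.01,-0.1],[0,0,0],0],[[-0.3,-0.01,-0.1],[0,0,0],0]]}}

```text
clock: 30.85
ee_pos: [0.5279, -0.3071, 0.1992]
ee_rot: [-0.0, 1.0, 0.018, 0.0]
contact_force: [2.1, 0.1, -0.5]
gripper_width: 0.0001
grip_force: 1.0
```

Call:
{"api": "send_rows", "payload": {"moves": [[[-0.26,-0.01,-0.06],[0,0,0],0],[[-0.26,-0.01,-0.06],[0,0,0],0],[[-0.27,-0.01,0.04],[0,0,0],0],[[-0.27,-0.01,0.05],[0,0,0],0],[[-0.25,0,0.14],[0,0,0],0],[[-0.25,0,0.15],[0,0,0],0],[[0,0,0],[0,0,0],0]]}}

```text
clock: 31.55
ee_pos: [0.4635, -0.308, 0.187]
ee_rot: [-0.001, 1.0, 0.017, -0.002]
contact_force: [-0.2, -0.4, -0.1]
gripper_width: -0.0001
grip_force: 0.0
```

Call:
{"api": "send_rows", "payload": {"moves": [[[-0.2,0,0.21],[0,0,0],0],[[-0.2,0,0.21],[0,0,0],0],[[-0.12,0,0.27],[0,0,0],0],[[-0.12,0,0.27],[0,0,0],0],[[0,0,0],[0,0,0],0]]}}

```text
clock: 32.05
ee_pos: [0.4386, -0.3083, 0.1479]
ee_rot: [-0.001, 1.0, 0.018, -0.002]
contact_force: [0.4, -0.1, 0.4]
gripper_width: 0.0001
grip_force: 0.0
```

```bash
python3 -c "
from h import *
plan([.438,-.306,.127],[0,0,1],[1,.04,0])
im,d=snap('side');cv2.imwrite('pics/s8.png',cv2.resize(im[100:230,100:250,::-1],None,fx=5,fy=4.6,interpolation=2))"
```

```text
t 32.05 p [ 0.4386 -0.3083  0.1479] zax [-0.003  0.002 -1.   ] xax [ 0.999  0.035 -0.003] w 0.0001 F [ 0.4 -0.1  0.4] grip 0.0
turn units [-0.02  0.04 -0.05] | shift now-frame [-0.01 -0.06  0.52] | shift target-frame [-0.01 -0.06  0.52]
```

View pics/s8.png

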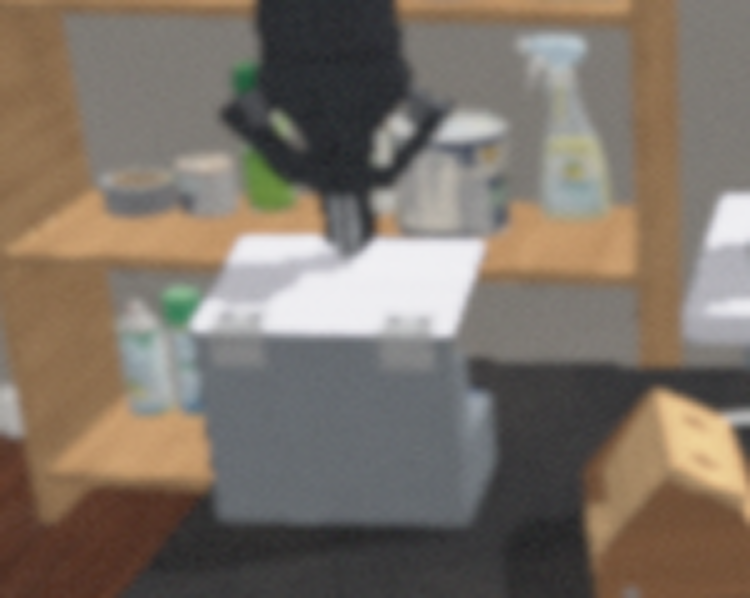

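The cover (top face at (345,285)) is folded forward nearly level, fingertip near its free edge at (345,245), both bores of the block empty. Press down the rest.

Call:
{"api": "send_rows", "payload": {"moves": [[[0,0,0.2],[0,0,0],0],[[0,0,0.15],[0,0,0],0],[[0,0,0.1],[0,0,0],0],[[0,0,0.05],[0,0,0],0],[[0,0,0],[0,0,0],0]]}}

```text
clock: 32.6
ee_pos: [0.4407, -0.3087, 0.1299]
ee_rot: [-0.0, 1.0, 0.018, 0.0]
contact_force: [-0.0, -0.0, 0.9]
gripper_width: 0.0002
grip_force: 0.0
```

Call:
{"api": "send_rows", "payload": {"moves": [[[0,0,0.05],[0,0,0],0],[[0,0,0.05],[0,0,0],0],[[0,0,0.0],[0,0,0],0]]}}

```text
clock: 32.9
ee_pos: [0.441, -0.309, 0.1292]
ee_rot: [0.001, 1.0, 0.018, 0.0]
contact_force: [-10.0, 5.4, 28.9]
gripper_width: 0.0001
grip_force: 14.8
```

```bash
cat > cov.py <<'E'
from h import *
for n in('top','side'):
    D=np.stack([bot.get_image(n)[1] for _ in range(5)]);D[D==0]=np.nan
    P=cloud(n,np.nan_to_num(np.nanmedian(D,0))).reshape(-1,3)
    k=(P[:,0]>.40)&(P[:,0]<.53)&(P[:,1]>-.37)&(P[:,1]<-.245)&(P[:,2]>.10)&(P[:,2]<.16)&(abs(P[:,1]+.306)>.03);Q=P[k]
    A=np.c_[Q[:,:2]-[.47,-.306],np.ones(len(Q))];s=np.linalg.lstsq(A,Q[:,2],rcond=None)[0]
    print(n,len(Q),s.round(4),'x',Q[:,0].min().round(3),Q[:,0].max().round(3))
E
python3 cov.py
```

```text
top 444 [ 0.0158 -0.0009  0.1304] x 0.411 0.521
side 547 [-0.1201 -0.002   0.1242] x 0.417 0.527
```

Call:
{"api": "send_rows", "payload": {"moves": [[[0,0,-0.2],[0,0,0],0],[[0,0,-0.6],[0,0,0],0],[[0,0,-0.8],[0,0,0],0],[[0,0,-0.8],[0,0,0],0],[[0,0,-0.5],[0,0,0],0],[[0,0,0],[0,0,0],0],[[0,0,0],[0,0,0],0],[[0,0,0],[0,0,0],0]]}}

```text
clock: 34.2
ee_pos: [0.4399, -0.3084, 0.2408]
ee_rot: [-0.001, 1.0, 0.018, -0.001]
contact_force: [-1.0, -0.3, -0.6]
gripper_width: -0.0
grip_force: 0.0
```

```bash
sed -i 's/&(abs(P\[:,1\]+.306)>.03)//' cov.py; python3 cov.py
```

```text
top 1304 [0.0078 0.0033 0.1302] x 0.411 0.521
side 1064 [-0.1317 -0.0028  0.1242] x 0.416 0.525
```

```bash
sed -i 's/<.53)&/<.505)\&/; s/>.10)&(P\[:,2\]</>.11)\&(P[:,2]</' cov.py; python3 cov.py
```

```text
top 1139 [0.012  0.0012 0.1303] x 0.411 0.505
side 521 [0.0037 0.0014 0.1267] x 0.416 0.505
```

Both cameras now read the cover level (slope about 0.01).

```bash
python3 -c "
from plant import bot
print(bot.close_job())"
```

```text
the job is handed in; nothing more can be done
None
```

I handed the job in at about 35 s. Both drills are fully home in their own sockets, with all three tips at about 120 mm. Both cameras read the cover as level within 0.02 rad. The robot is touching nothing. I never went near the mug, tape or pencil, though I took no final measurement of them.

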